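# Refit the drain filter and hold it on its seal

### The job

The washing machine's drain pump stands on the worktop: pick up the ribbed filter insert by its handle bar, turn it until its four ribs match the keyways in the pump's mouth, and slide it fully home so that its flange sits flush on the rim against the springy seal. Keep hold of it and keep it pressed fully home: you finish while holding, because the seal pushes it back out if you let go. Leave the plain plug and the other things on the worktop where they are.

Things in the scene. Friction and masses are not known exactly. Their poses are not given: they have to be found in the camera images.
- filter: White filter insert standing upright, 104 mm tall, 0.11-0.21 kg. Origin: centre of its underside, z up. Stem dia 34, 0 to 60 mm up; four ribs along its +x, +y, -x, -y, 8 mm wide, out to radius 23, from 12 to 60 mm up; flange dia 56 from 60 to 68 mm; on it an upright handle bar, 50 mm long along x (in line with two ribs), 12 mm thick along y, from 68 to 104 mm up.
- filter_grip (a point): The point on the filter's axis, 91 mm above its underside, where the handle bar is best gripped, across its 12 mm thickness (fingers closing along the filter's y).
- filter_flange (a point): The point on the filter's axis at the underside of its flange, 60 mm above its foot; it meets the pump_mouth point when the filter is home.
- pump: Drain pump, fixed, mouth straight up. Origin on the worktop under the mouth's centre. Grey upright round housing dia 72 mm, 85 mm tall, on a steel foot plate 200 x 110 x 8 mm; black motor lying along its +x, 111 mm out and 65 mm high; hose stub dia 22 mm along its +y, 74 mm out.
- pump_mouth (a point): Centre of the pump's mouth on its flat rim, 85 mm above the worktop, axes as the pump's (z up). Bore dia 37 mm with four straight keyways along the pump's +x, +y, -x, -y, each 11 mm wide, out to radius 25 mm. The ribs mesh at any quarter turn, within about 4 degrees.
- seal (a joint): Compression of the sprung seal disc at the bottom of the bore (m), 0 at rest with its top 50 mm below the rim, growing downward. The filter's foot meets it 10 mm before home; it pushes back with 4 N at first contact and 9 N at 0.010, where the flange sits on the rim.
- plug: A plain blanking plug, not to be used: white, 62 mm tall, a smooth short stem without ribs, a flange 56 mm in diameter and a bar 32 mm long. Origin at the centre of its underside. Leave alone.
- screwdriver: A screwdriver lying flat. Leave alone.
- brush: A scrubbing brush 130 x 45 x 38 mm, bristles down. Leave alone.
- dish: A shallow white dish 100 mm in diameter, 25 mm high. Leave alone.
- tin: A metal tin 64 mm in diameter, 60 mm high. Leave alone.
- peg: A wooden clothes peg 75 mm long, lying flat. Leave alone.
Things that resemble listed ones, but are neither listed nor needed, are in the scene too. What is shaped like the filter but orange or purple is not meant. Leave any turquoise look-alike of the pump alone.

How it is judged:
On the way, in this order (a step that is already met when the one before it is completed fails the run):
1. the filter is lifted upright off the worktop in the fingers (height (world z) of filter above 0.03 m and contact force between the fingers and filter above 1 N and angle between filter's own z axis and vertical below 0.5 rad), for 0.2 s.
2. its ribs have entered the keyways: flange less than 35 mm above the rim, on the bore's axis, ribs in line with the keyways (horizontal distance between filter_flange and pump_mouth below 0.004 m and angle between filter's own z axis and vertical below 0.08 rad and (angle between the x axis of filter and the x axis of pump_mouth, either way round below 0.14 rad or angle between the x axis of filter and the y axis of pump_mouth, either way round below 0.14 rad) and z of filter_flange in the frame of pump_mouth below 0.035 m), for 0.1 s.
At the end, for the whole second after the job is handed in: Filter in the mouth: axis within 4 mm, upright within 0.08 rad, ribs in line with the keyways within 0.14 rad (any quarter turn), flange within 2 mm of the rim, seal compressed over 8 mm, at rest, the fingers still on it (over 2 N), through the last second (horizontal distance between filter_flange and pump_mouth below 0.004 m and angle between filter's own z axis and vertical below 0.08 rad and (angle between the x axis of filter and the x axis of pump_mouth, either way round below 0.14 rad or angle between the x axis of filter and the y axis of pump_mouth, either way round below 0.14 rad) and z of filter_flange in the frame of pump_mouth below 0.002 m and value of joint seal above 0.008 m and contact force between the fingers and filter above 2 N and linear speed of filter below 0.02 m/s); the arm keeps its last pose, push and grip.
It fails at once if the plain plug or another loose thing is shifted by more than 3 cm (distance of any of plug, screwdriver, brush, dish, tin, peg from where it was at the start of the episode above 0.03 m).
It also fails if it takes over 40 s, if anything falls off the work surface, if the arm or the gripper's body presses on something with over 40 N, if the wrist force passes 120 N, or if a joint passes its speed limit or range.

### The arm

A 7-joint arm with a two-finger parallel gripper is mounted at the origin on the work surface. World frame = base frame: x ahead of the robot, y to its left, z up, the work surface at z = 0. Lengths are in m, angles in rad, forces in N, time in s.
With the tool pointing down it reaches from about 0.425 to 0.875 m from the base axis. Payload 4.7 kg.
Tool frame: the origin (TCP) lies at the very end of the fingers, on their centre line; the grasp point (between the pads) lies 19 mm behind it (ctrl.grasp_offset is the distance from the TCP to the grasp point, in m); z points along the fingers, y is the direction in which the jaws open and shut (so a half turn about z gives the same grasp; the last joint's range is limited). The gripper opens to 87 mm and grips with 3 to 60 N. Pads are 19 mm wide; open, the fingers measure 117 mm over their backs; the gripper's body (75 mm by 190 mm) begins 51 mm behind the grasp point.
Start: joints at [1.354, 0.321, -0.07, 1.45, 0.023, 1.371, -0.057], TCP at [0.149, -0.633, 0.223] pointing down, gripper open.
Joint ranges: [-2.86, 2.86], [-0.3, 2.09], [-1.38, 1.24], [0.06, 2.45], [-1.56, 4.7], [0.09, 2.05], [-2.69, 2.69]. Speed limits (rad/s): [2.57, 2.57, 3.14, 3.14, 3.14, 3.14, 3.14].

### API

Orientations are given as a rotation vector (axis times angle).
In Python, from bench import ctrl gives the robot as it stands.
- The arm moves only by the shell command python3 -m creep 'ROWS' [FORCE]. ROWS is JSON, a list that holds one entry, the list of rows, each a list of 7 numbers: the opening, from 0 (shut) to 1 (fully open), then the shift along the tool's x, y, z in mm, then the turn, a rotation vector about the tool's x, y, z in rad. In form: [[[grip, dx, dy, dz, rx, ry, rz], ...]]. A call has 1 to 5 rows; each row is the pose to reach, as a shift and turn from the pose commanded when the call began, along the tool's axes at that moment; what a row does not reach only later rows make up. A row lasts 1/10 s, in which the tool goes at most 50 mm and 8.59 degrees, less where a joint would pass 70% of its speed; a pose out of reach is approached as far as the arm can. A call with a gripper value outside its range is refused whole. The fingers move at their own pace and stop on an object; FORCE is the grip in N (left out, the last holds). Time passes only in rows, so rows that repeat a pose let the fingers close. It gives the time, the measured TCP pose, the force and the opening at its end, in the units of the state.
- ctrl.get_state(): the state, without advancing time (a new reading comes with each control period).
- ctrl.get_image(name): name is "scene" or "top"; returns the picture (420x560x3 uint8, red, green, blue); there is no depth.
- ctrl.camera_params(name): a dict with "K" (3x3 intrinsics, pixels), "pose" (4x4, takes a point from camera to world coordinates). Camera axes: x right, y down, z forward; pixel columns grow to the right and rows downward; lengths in m; the calibration is good to about 2 mm. A picture is of the moment at which its call begins. camera_params takes no time and is no camera call.
- ctrl.close_job(): hands the job in, once; it reports no verdict.
The state is a dict: "time": time; "joint_positions": joint angles; "qd": joint speeds; "joint_torque": joint torques, N m; "position": TCP position; "tool_rot": TCP orientation; "ft_force": force on the tool from outside, world axes, zero at the start; "torque": the same for the moment, N m; "grip_width": opening from 0.0 (shut) to 1.0 (fully open).
Only numpy, scipy, OpenCV 4.12 (cv2) and the standard library are available. Lean on these libraries where they do the work, as an engineer would, in place of code of your own. Each camera call takes 0.05 s, during which the arm holds its last target. There are 200 camera calls.

## Working session

There is one attempt and no reset: what is moved stays moved. The work goes in short steps, Python scripts to look and compute and a shell command to move; the robot and the scene stay as the last step left them, time stands still between calls to the robot, and variables do not carry over. Pictures are saved under pics/ and viewed, about 8 in all and at most 12, crops included, and the job is handed in when it is done.

```bash
mkdir -p pics; python3 - <<'E'
from bench import ctrl
import cv2
for n in("scene","top"):
    cv2.imwrite(f"pics/{n}0.png",ctrl.get_image(n)[:,:,::-1])
    p=ctrl.camera_params(n);print(n,p["K"],p["pose"])
print(ctrl.get_state(), ctrl.grasp_offset)
E
```

```text
scene [[384.39346796   0.         283.74251246]
 [  0.         384.39346796 214.05986416]
 [  0.           0.           1.        ]] [[-0.63571288  0.51310445 -0.57670873  1.00653048]
 [ 0.7718513   0.41215641 -0.48412051  0.48867974]
 [-0.01071019 -0.75289502 -0.65805348  0.70581874]
 [ 0.          0.          0.          1.        ]]
top [[427.32377986   0.         277.99198416]
 [  0.         427.32377986 211.58270328]
 [  0.           0.           1.        ]] [[ 0.02395477 -0.99655635  0.07938267  0.36320815]
 [-0.99928374 -0.02619569 -0.02730912  0.03892905]
 [ 0.02929456 -0.07867163 -0.99647007  1.33499144]
 [ 0.          0.          0.          1.        ]]
{'time': 0.1, 'joint_positions': array([ 1.35412467,  0.32173512, -0.07007364,  1.45156046,  0.02257783,
        1.37077355, -0.05687898]), 'qd': array([ 4.71193871e-04, -1.62610043e-03, -2.06262856e-03, -3.43732443e-04,
       -5.59360895e-04,  1.98393876e-05, -3.99333766e-05]), 'joint_torque': array([-8.88548529e-04, -4.92572844e+01, -4.06174343e-01, -3.13396990e+01,
       -6.41976041e-02,  3.95267573e-02,  6.97266364e-05]), 'position': array([ 0.14851579, -0.6323023 ,  0.22157596]), 'tool_rot': array([-3.11903867e+00, -3.61552492e-01,  4.20968636e-04]), 'ft_force': array([ 0.48463564,  0.0646456 , -0.17932241]), 'torque': array([-0.01274676,  0.02576603, -0.03219148]), 'grip_width': 0.9974792972484272} 0.0187
```

View pics/scene0.png

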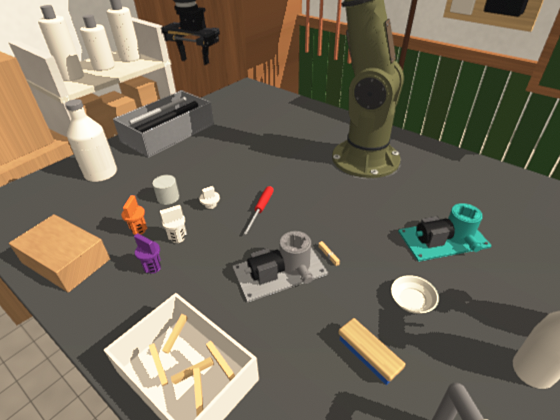

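View pics/top0.png

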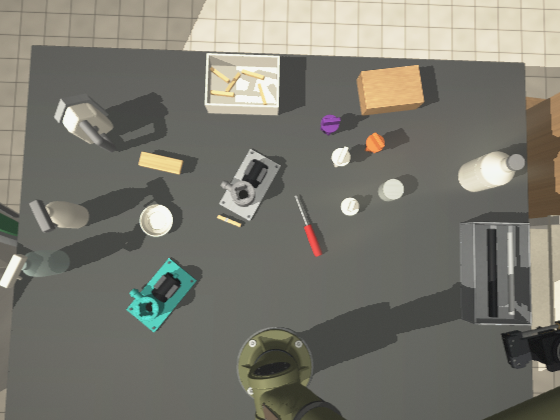

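The scene view shows the white filter at about (174,225), the plug at (209,197), and the grey pump at (295,250). In the top view they are at (341,157), (350,206) and (242,185). I'll zoom in on the filter and pump next.

```bash
python3 - <<'E'
import cv2,numpy as np
t=cv2.imread("pics/top0.png");s=cv2.imread("pics/scene0.png")
def c(im,u,v,w,h,W,H):return cv2.resize(im[v:v+h,u:u+w],(W,H),interpolation=cv2.INTER_CUBIC)
a=np.vstack([np.hstack([c(t,320,137,40,30,400,300),c(t,215,145,80,60,400,300)]),np.hstack([c(s,145,195,80,60,400,300),c(s,230,225,100,75,400,300)])])
cv2.imwrite("pics/crops.png",a)
E
```

```text
(no output)
```

View pics/crops.png

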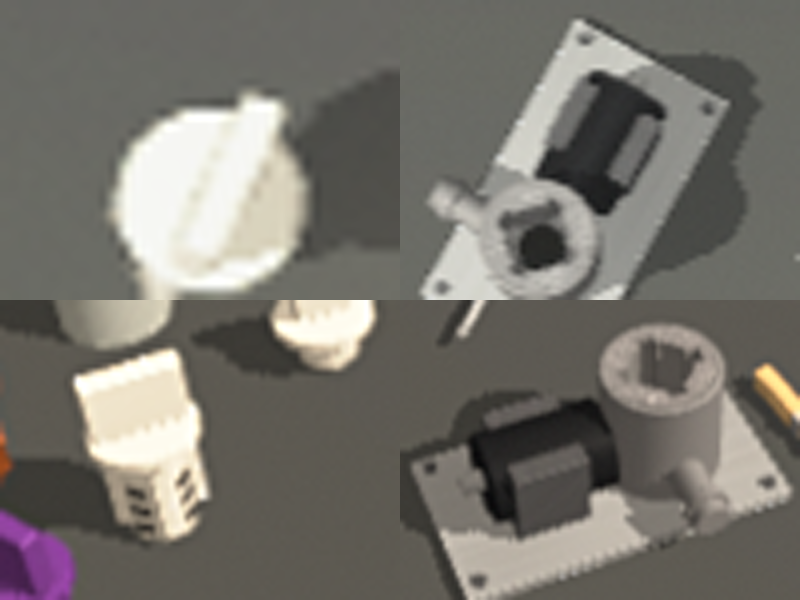

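```bash
cat > h.py <<'E'
import numpy as np
from bench import ctrl
P={n:ctrl.camera_params(n) for n in("scene","top")}
def ray(n,u,v,z):
    T=np.array(P[n]["pose"]);d=T[:3,:3]@np.linalg.solve(np.array(P[n]["K"]),[u,v,1.])
    return T[:3,3]+d*(z-T[2,3])/d[2]
def proj(n,X):
    T=np.array(P[n]["pose"]);c=(np.atleast_2d(X)-T[:3,3])@T[:3,:3];p=c@np.array(P[n]["K"]).T
    return p[:,:2]/p[:,2:]
E
python3 - <<'E'
from h import *
def C(n,x,y,s,u0,v0,z):return ray(n,(x+.5)/s-.5+u0,(y+.5)/s-.5+v0,z)
T1=lambda x,y,z:C("top",x,y,10,320,137,z)
T2=lambda x,y,z:C("top",x-400,y,5,215,145,z)
S1=lambda x,y,z:C("scene",x,y-300,5,145,195,z)
S2=lambda x,y,z:C("scene",x-400,y-300,4,230,225,z)
a=lambda p,q:np.degrees(np.arctan2(*(q-p)[1::-1]))%180
print("flange",T1(211,199,.066)); e,f=T1(265,100,.104),T1(203,258,.104); print("bar",e,f,(e+f)/2,np.linalg.norm(e-f),a(e,f))
g,h=S1(75,378,.104),S1(178,350,.104);print("bar scene",g,h,(g+h)/2,np.linalg.norm(g-h),a(g,h))
print("mouth",T2(540,238,.085),S2(663,372,.085))
p,q,r=T2(585,37,.008),T2(708,107,.008),T2(440,288,.008);print("screws",a(r,p),a(p,q),np.linalg.norm(p-q),np.linalg.norm(p-r))
p,q,r=S2(430,467,.008),S2(478,581,.008),S2(768,482,.008);print(a(p,q),np.linalg.norm(p-q),a(q,r),r)
s=ctrl.get_state();from scipy.spatial.transform import Rotation as R
print(R.from_rotvec(s["tool_rot"]).as_matrix())
E
```

```text
flange [ 0.63647308 -0.18133402  0.066     ]
bar [ 0.65826941 -0.19031855  0.104     ] [ 0.61069873 -0.17260076  0.104     ] [ 0.63448407 -0.18145966  0.104     ] 0.05076306942573911 159.57205042253256
bar scene [ 0.65629134 -0.19731421  0.104     ] [ 0.61130162 -0.17508878  0.104     ] [ 0.63379648 -0.18620149  0.104     ] 0.05018012567583491 153.71011114597945
mouth [0.5171775  0.11006361 0.085     ] [0.52173415 0.11485148 0.085     ]
screws 152.0435817000478 61.69197298912705 0.08910272821297976 0.18228982211342276
61.80337623584986 0.09053824265428259 152.34385889954424 [0.49421108 0.1729148  0.008     ]
[[ 9.73482368e-01  2.28761597e-01 -4.58498563e-04]
 [ 2.28762045e-01 -9.73481012e-01  1.62670176e-03]
 [-7.42127521e-05 -1.68845255e-03 -9.99998572e-01]]
```

```bash
cat >> h.py <<'E'
import cv2
from scipy.optimize import minimize
from itertools import product
th=np.linspace(0,2*np.pi,49)[:-1]
circ=lambda r,z:np.c_[r*np.cos(th),r*np.sin(th),z+0*th]
box=lambda x,y,z0,z1:np.array(list(product([-x,x],[-y,y],[z0,z1])))
PARTS=[np.r_[circ(.017,0),circ(.017,.06)],np.r_[circ(.028,.06),circ(.028,.068)],box(.025,.006,.068,.104),box(.023,.004,.012,.06),box(.004,.023,.012,.06)]
def place(pts,p,z=0):
    c,s=np.cos(p[2]),np.sin(p[2]);return pts@np.array([[c,s,0],[-s,c,0],[0,0,1]])+[p[0],p[1],z]
def mask(n,p,z=0,k=6,parts=PARTS,org=(0,0),size=(60,60)):
    m=np.zeros((size[1]*k,size[0]*k),np.uint8)
    for q in parts:
        u=(proj(n,place(q,p,z))-org+.5)*k-.5
        cv2.fillConvexPoly(m,cv2.convexHull(np.round(u).astype(np.int32)),255)
    return cv2.resize(m,size,interpolation=cv2.INTER_AREA)/255.
def rimline():
    a=np.arcsin(5.5/18.5);L=[]
    for k in range(4):
        t=np.linspace(-np.pi/4,-a,6);u=18.5*np.c_[np.cos(t),np.sin(t)]
        v=np.array([[20,-5.5],[22,-5.5],[24.2,-5.5],[25,-3],[25,0],[25,3],[24.2,5.5],[22,5.5],[20,5.5]])
        w=np.r_[u,v,u[::-1]*[1,-1]];c,s=np.cos(k*np.pi/2),np.sin(k*np.pi/2);L.append(w@np.array([[c,s],[-s,c]]))
    L=np.vstack(L)/1000;return np.c_[L,.085+0*L[:,0]]
E
cat > fit0.py <<'E'
from h import *
im={n:cv2.imread(f"pics/{n}0.png") for n in P}
res={}
for n,o in(("top",(311,127)),("scene",(145,195))):
    g=im[n][o[1]:o[1]+60,o[0]:o[0]+60].min(2).astype(float)
    lab=(np.clip((g-85)/60,0,1))
    k,l=cv2.connectedComponents((lab>.4).astype(np.uint8)); c=np.round(proj(n,[.635,-.183,.07])[0]-o).astype(int)
    sel=cv2.dilate((l==l[c[1],c[0]]).astype(np.uint8),np.ones((3,3)));lab*=sel
    res[n]=(lab,o)
def cost(p,ns):return sum(((mask(n,p,org=res[n][1])-res[n][0])**2).sum() for n in ns)
for ns in(["top"],["scene"],["top","scene"]):
    best=min((minimize(cost,[.635,-.183,np.radians(y)],(ns,),method="Nelder-Mead",options=dict(initial_simplex=np.array([[.635,-.183,np.radians(y)]]*4)+np.vstack([np.zeros(3),np.diag([.004,.004,.1])]))) for y in(150,160)),key=lambda r:r.fun)
    print(ns,best.x[:2],np.degrees(best.x[2]),best.fun)
L=rimline();rim=circ(.036,.085)
yaw=np.radians(152)
for n in P:
    g=cv2.GaussianBlur(cv2.cvtColor(im[n],cv2.COLOR_BGR2GRAY).astype(np.float32),(0,0),.8)
    G=np.hypot(cv2.Sobel(g,5,1,0),cv2.Sobel(g,5,0,1))
    def sc(p):
        u=proj(n,place(np.vstack([L,rim]),p)).astype(np.float32);return -cv2.remap(G,u[:,:1],u[:,1:],1).mean()
    grid=[(sc([x,y,yaw]),x,y) for x in np.arange(.505,.532,.0005) for y in np.arange(.1,.125,.0005)]
    b=min(grid);r=minimize(sc,[b[1],b[2],yaw],method="Nelder-Mead");print(n,b,r.x[:2],np.degrees(r.x[2]),r.fun)
    v=cv2.resize(im[n],None,fx=8,fy=8,interpolation=cv2.INTER_CUBIC);
    for u in (proj(n,place(np.vstack([L,rim]),r.x))+.5)*8:cv2.circle(v,tuple(np.int32(u)),1,(0,0,255),-1)
    c=np.int32(proj(n,[r.x[0],r.x[1],.085])[0]*8);A=v[c[1]-200:c[1]+200,c[0]-200:c[0]+200]
    res[n+"v"]=A
cv2.imwrite("pics/pumpfit.png",np.hstack([res["topv"],res["scenev"]]))
E
python3 fit0.py
```

```text
['top'] [ 0.63617529 -0.18126538] 156.63838373030495 10.444469434832758
['scene'] [ 0.63545772 -0.18396567] 155.60038179478664 53.59359861591695
['top', 'scene'] [ 0.63610472 -0.1826119 ] 156.56542616120814 74.60984044598231
scene (np.float32(-165.54655), np.float64(0.5184999999999985), np.float64(0.11150000000000002)) [0.51842402 0.11164556] 150.81173763809633 -165.89486694335938
top (np.float32(-219.87654), np.float64(0.5174999999999986), np.float64(0.11300000000000002)) [0.51728918 0.11283083] 150.69185354825672 -220.59315490722656
```

View pics/pumpfit.png

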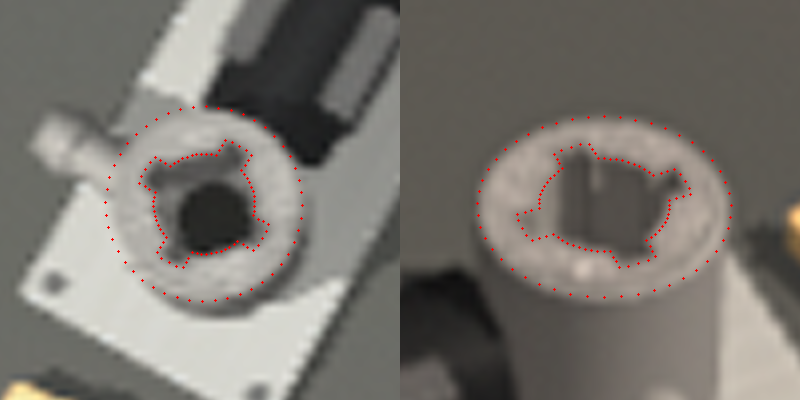

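The red outlines match the rim and keyways in both views. That puts the pump mouth at about (0.518, 0.112) with yaw 151° (mod 90), and the filter at (0.636, −0.1825) with yaw 156.4°. Next I'll approach.

```bash
cat > d.py <<'E'
import sys,numpy as np
from bench import ctrl
from scipy.spatial.transform import Rotation as R
x,y,z,yaw=map(float,sys.argv[1:5])   # target TCP (m), angle of tool x (deg)
s=ctrl.get_state();A=R.from_rotvec(s["tool_rot"])
c,q=np.cos(np.radians(yaw)),np.sin(np.radians(yaw))
B=R.from_matrix(np.c_[[c,q,0],[q,-c,0],[0,0,-1]])
m=A.as_matrix()
print("t",round(s["time"],2),"pos",s["position"].round(4),"yaw",np.degrees(np.arctan2(m[1,0],m[0,0])).round(2),"tilt",np.degrees(np.arccos(-m[2,2])).round(2),"F",s["ft_force"].round(1),"grip",round(s["grip_width"],3))
print("shift mm",(A.inv().apply(np.array([x,y,z])-s["position"])*1e3).round(1),"turn",(A.inv()*B).as_rotvec().round(3),"q7",s["joint_positions"].round(2))
E
python3 d.py .636 -.1825 .2 -23.7
```

```text
t 0.1 pos [ 0.1485 -0.6323  0.2216] yaw 13.22 tilt 0.1 F [ 0.5  0.1 -0.2] grip 0.997
shift mm [ 577.5 -326.3   22.1] turn [-0.002  0.001  0.644] q7 [ 1.35  0.32 -0.07  1.45  0.02  1.37 -0.06]
```

```bash
python3 -m creep '[[[0.7,44,-24,0,0,0,0.12],[0.7,87,-49,0,0,0,0.25],[0.7,130,-73,0,0,0,0.38],[0.7,173,-98,0,0,0,0.51],[0.7,216,-122,0,0,0,0.644]]]' 20; python3 d.py .636 -.1825 .2 -23.7
```

```text
time: 0.6
position: [0.3319, -0.4629, 0.2222]
tool_rot: [-3.073, 0.652, 0.001]
ft_force: [-0.1, -0.5, -1.1]
grip_width: 0.713
t 0.6 pos [ 0.3319 -0.4629  0.2222] yaw -23.96 tilt 0.03 F [-0.1 -0.5 -1.1] grip 0.713
shift mm [ 164.  -379.7   22.2] turn [-0.     0.    -0.004] q7 [ 1.04  0.16 -0.15  1.65  0.02  1.33 -1.11]
```

```bash
python3 -m creep '[[[0.7,18,-42,2,0,0,0],[0.7,36,-84,5,0,0,0],[0.7,54,-126,8,0,0,0],[0.7,73,-168,10,0,0,0],[0.7,91,-210,12,0,0,0]]]'; python3 d.py .636 -.1825 .2 -23.7
```

```text
time: 1.1
position: [0.4993, -0.3074, 0.2101]
tool_rot: [3.075, -0.644, -0.001]
ft_force: [0.7, -0.8, -0.2]
grip_width: 0.7
t 1.1 pos [ 0.4993 -0.3074  0.2101] yaw -23.64 tilt 0.03 F [ 0.7 -0.8 -0.2] grip 0.7
shift mm [  75.1 -169.2   10. ] turn [0.    0.    0.001] q7 [ 0.78  0.21 -0.32  1.62  0.07  1.32 -1.53]
```

```bash
python3 -m creep '[[[0.7,19,-42,2,0,0,0],[0.7,38,-84,5,0,0,0],[0.7,56,-126,8,0,0,0],[0.7,75,-169,10,0,0,0],[0.7,75,-169,10,0,0,0]]]'; python3 d.py .636 -.1825 .072 -23.7; python3 - <<'E'
from h import *
L=[]
for n in("top","scene"):
    i=ctrl.get_image(n)[:,:,::-1].copy();cv2.imwrite(f"pics/{n}1.png",i)
    u,v=np.int32(proj(n,[.636,-.1825,.1])[0]);L.append(cv2.resize(i[v-50:v+50,u-50:u+50],(400,400),interpolation=cv2.INTER_CUBIC))
cv2.imwrite("pics/appr.png",np.hstack(L))
E
```

```text
time: 1.6
position: [0.6386, -0.1748, 0.199]
tool_rot: [-3.072, 0.625, 0.001]
ft_force: [-0.6, 0.2, -0.8]
grip_width: 0.697
t 1.6 pos [ 0.6386 -0.1748  0.199 ] yaw -23.0 tilt 0.38 F [-0.6  0.2 -0.8] grip 0.697
shift mm [  0.8   8.9 127. ] turn [-0.006  0.002  0.012] q7 [ 0.54  0.39 -0.4   1.44  0.15  1.35 -1.84]
```

View pics/appr.png

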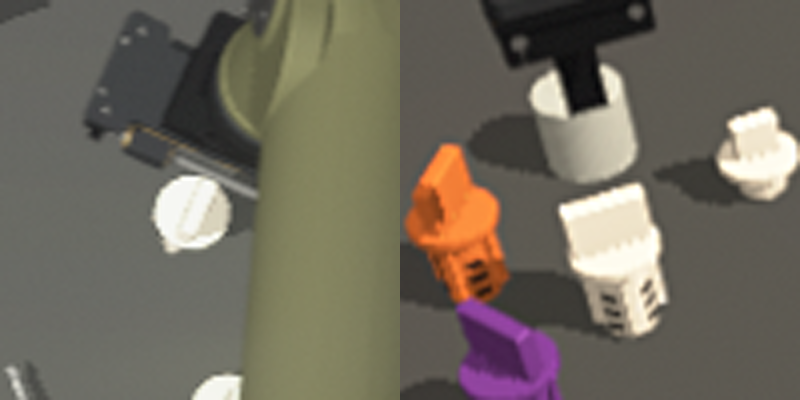

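```bash
python3 - <<'E'
from h import *
p=ctrl.get_state()["position"];print(p)
L=[]
for n,o in(("top",(261,77)),("scene",(95,120))):
    i=cv2.imread(f"pics/{n}1.png");i=cv2.resize(i[o[1]:o[1]+130,o[0]:o[0]+130],(390,390),interpolation=cv2.INTER_CUBIC)
    d=np.array([.4,.916,0])
    for X,c in((p,(0,0,255)),(p+.03*d,(255,0,0)),(p-.03*d,(0,255,0)),([p[0],p[1],.104],(255,255,0))):
        cv2.circle(i,tuple(np.int32((proj(n,X)[0]-o)*3)),4,c,-1)
    L.append(i)
cv2.imwrite("pics/appr2.png",np.hstack(L))
E
```

```text
[ 0.63514347 -0.18238372  0.19945037]
```

View pics/appr2.png

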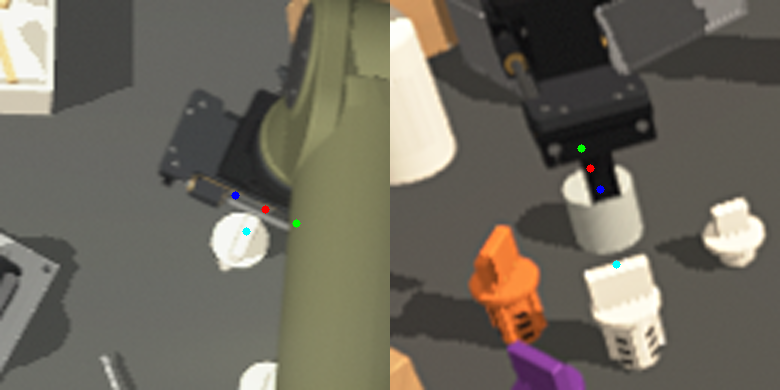

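The gripper lies where the kinematics say it does, directly above the handle bar (projected point ≈(246,231)/(616,264) in the crop). I'll descend.

```bash
python3 d.py .636 -.1825 .073 -23.6; python3 -m creep '[[[0.7,1,0,45,0,0,0],[0.7,1,0,85,0,0,0],[0.7,1,0,110,0,0,0],[0.7,1,0,126,0,0,0],[0.7,1,0,126,0,0,0]]]' 20; python3 d.py .636 -.1825 .073 -23.6
```

```text
t 1.7 pos [ 0.6351 -0.1824  0.1995] yaw -23.45 tilt 0.11 F [ 0.1 -0.1  0.1] grip 0.699
shift mm [  1.1  -0.2 126.4] turn [-0.     0.002  0.003] q7 [ 0.54  0.38 -0.4   1.44  0.15  1.35 -1.84]
time: 2.2
position: [0.6333, -0.1859, 0.0721]
tool_rot: [3.074, -0.647, -0.007]
ft_force: [0.4, -0.2, -0.3]
grip_width: 0.702
t 2.2 pos [ 0.6333 -0.1859  0.0721] yaw -23.76 tilt 0.27 F [ 0.4 -0.2 -0.3] grip 0.702
shift mm [ 1.1 -4.2 -0.9] turn [ 0.002  0.005 -0.003] q7 [ 0.53  0.48 -0.38  1.58  0.19  1.13 -1.87]
```

```bash
python3 -m creep '[[[0.7,0,0,0,0,0,0],[0.7,0,0,0,0,0,0],[0.1,0,0,0,0,0,0],[0.1,0,0,0,0,0,0],[0.1,0,0,0,0,0,0]]]' 40; python3 d.py .636 -.1825 .073 -23.6;python3 -m creep '[[[0.0,0,0,0,0,0,0],[0.0,0,0,0,0,0,0],[0.0,0,0,0,0,0,0]]]' 40; python3 d.py .636 -.1825 .19 -28.7
```

```text
time: 2.7
position: [0.6362, -0.1846, 0.0752]
tool_rot: [3.075, -0.643, 0.002]
ft_force: [0.4, -1.1, -0.4]
grip_width: 0.508
t 2.7 pos [ 0.6362 -0.1846  0.0752] yaw -23.63 tilt 0.06 F [ 0.4 -1.1 -0.4] grip 0.508
shift mm [-1.  -1.8  2.2] turn [ 0.    -0.001 -0.001] q7 [ 0.53  0.48 -0.38  1.57  0.19  1.13 -1.87]
time: 3.0
position: [0.6358, -0.1845, 0.0745]
tool_rot: [3.075, -0.643, -0.0]
ft_force: [0.1, 0.1, 0.2]
grip_width: 0.241
t 3.0 pos [ 0.6358 -0.1845  0.0745] yaw -23.63 tilt 0.01 F [0.1 0.1 0.2] grip 0.241
shift mm [  -0.6   -1.9 -115.5] turn [0.    0.    0.088] q7 [ 0.53  0.48 -0.38  1.57  0.19  1.13 -1.87]
```

```bash
python3 -m creep '[[[0.0,0,0,1,0,0,0],[0.0,0,0,1,0,0,0],[0.0,0,0,1,0,0,0],[0.0,0,0,1,0,0,0],[0.0,0,0,1,0,0,0]]]' 40; python3 d.py .636 -.1825 .19 -28.7
```

```text
time: 3.5
position: [0.6358, -0.1845, 0.0734]
tool_rot: [3.075, -0.643, -0.0]
ft_force: [0.5, -0.0, 0.4]
grip_width: 0.133
t 3.5 pos [ 0.6358 -0.1845  0.0734] yaw -23.64 tilt 0.0 F [ 0.5 -0.   0.4] grip 0.133
shift mm [  -0.7   -1.9 -116.6] turn [0.    0.    0.088] q7 [ 0.53  0.48 -0.38  1.57  0.19  1.13 -1.87]
```

Opening is 0.133, about 11.6 mm, so the bar is held. Now I'll lift.

```bash
python3 -m creep '[[[0.0,0,0,-15,0,0,0],[0.0,0,0,-45,0,0,0],[0.0,0,0,-85,0,0,0],[0.0,0,0,-125,0,0,0.04],[0.0,0,0,-125,0,0,0.088]]]'; python3 d.py .518 .112 .198 -28.7
```

```text
time: 4.0
position: [0.6395, -0.185, 0.2071]
tool_rot: [3.043, -0.781, 0.019]
ft_force: [0.8, -0.0, -1.6]
grip_width: 0.134
t 4.0 pos [ 0.6395 -0.185   0.2071] yaw -28.78 tilt 0.71 F [ 0.8 -0.  -1.6] grip 0.134
shift mm [-249.5 -201.8    6.6] turn [-0.003 -0.012 -0.001] q7 [ 0.53  0.38 -0.38  1.43  0.14  1.35 -1.93]
```

```bash
python3 -m creep '[[[0.0,-20,-16,0,0,0,0],[0.0,-50,-42,0,0,0,0],[0.0,-83,-69,0,0,0,0],[0.0,-116,-96,0,0,0,0],[0.0,-149,-123,0,0,0,0]]]'; python3 -m creep '[[[0.0,-33,-27,0,0,0,0],[0.0,-65,-54,0,0,0,0],[0.0,-90,-74,0,0,0,0],[0.0,-97,-80,0,0,0,0],[0.0,-97,-80,0,0,0,0]]]';python3 -m creep '[[[0.0,0,0,0,0,0,0],[0.0,0,0,0,0,0,0],[0.0,0,0,0,0,0,0]]]'; python3 d.py .518 .112 .198 -28.7;  python3 - <<'E'
from h import *
L=[]
for n in("top","scene"):
    i=ctrl.get_image(n)[:,:,::-1].copy();cv2.imwrite(f"pics/{n}2.png",i)
    u,v=np.int32(proj(n,[.518,.112,.12])[0]);L.append(cv2.resize(i[v-40:v+40,u-40:u+40],(400,400),interpolation=cv2.INTER_CUBIC))
cv2.imwrite("pics/over.png",np.hstack(L))
E
```

```text
time: 4.5
position: [0.5632, -0.0035, 0.1994]
tool_rot: [3.043, -0.778, 0.001]
ft_force: [1.4, 0.9, -2.2]
grip_width: 0.134
time: 5.0
position: [0.5169, 0.1134, 0.1994]
tool_rot: [3.045, -0.772, 0.002]
ft_force: [0.3, -0.3, -2.4]
grip_width: 0.133
time: 5.3
position: [0.5179, 0.1099, 0.1984]
tool_rot: [3.042, -0.782, -0.0]
ft_force: [-0.5, -0.4, -2.3]
grip_width: 0.134
t 5.3 pos [0.5179 0.1099 0.1984] yaw -28.84 tilt 0.03 F [-0.5 -0.4 -2.3] grip 0.134
shift mm [-0.9 -1.8  0.4] turn [ 0.     0.    -0.002] q7 [ 0.28  0.11 -0.57  1.77  0.06  1.28 -2.38]
```

View pics/over.png

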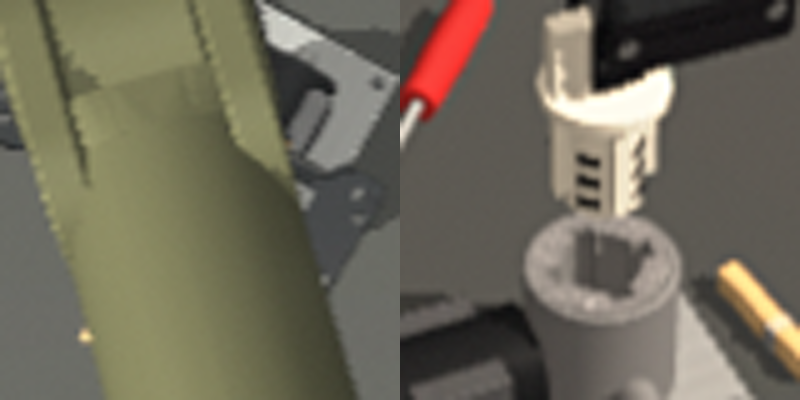

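The scene view shows the filter hanging upright above the mouth with its ribs roughly in line; the arm blocks the top view. I'll fit the filter's position from the scene camera.

```bash
cat > fit2.py <<'E'
from h import *
import sys
def fit(f,z,p0,dbg=None):
    n="scene";im=cv2.imread(f);u=proj(n,[p0[0],p0[1],z+.03])[0];o=np.int32(u)-30
    g=im[o[1]:o[1]+60,o[0]:o[0]+60].astype(float)
    g=g.min(2);lab=np.clip((g-115)/50,0,1)
    r0=proj(n,[p0[0],p0[1],z+.063])[0,1]-o[1]; r1=proj(n,[p0[0],p0[1],z-.004])[0,1]-o[1]
    W=np.zeros((60,60));W[int(r0):int(r1)+3,10:50]=1
    c=lambda p:(W*(mask(n,p,z,org=o,parts=PARTS[:2]+PARTS[3:])-lab)**2).sum()
    r=minimize(c,p0,method="Nelder-Mead",options=dict(initial_simplex=np.array([p0]*4)+np.vstack([np.zeros(3),np.diag([.004,.004,.06])])))
    if dbg:
        m=mask(n,r.x,z,org=o,parts=PARTS[:2]+PARTS[3:]);cv2.imwrite(dbg,cv2.resize(np.hstack([lab*W,m*W,abs(lab-m)*W])*255,None,fx=4,fy=4))
    return r.x[:2],np.degrees(r.x[2]),r.fun
if __name__=="__main__":
    print(fit("pics/scene2.png",.125,[.5179,.1102,np.radians(151.2)],"pics/f2.png"))
    print(fit("pics/scene0.png",0,[.6358,-.1835,np.radians(156.4)]))
E
python3 fit2.py
```

```text
(array([0.4790581 , 0.08926484]), np.float64(221.4556813035195), np.float64(118.07549926951174))
(array([ 0.6298785, -0.1896312]), np.float64(115.85244906307881), np.float64(77.02651349480969))[ WARN:0@0.151] global loadsave.cpp:1063 imwrite_ Unsupported depth image for selected encoder is fallbacked to CV_8U.
```

View pics/f2.png

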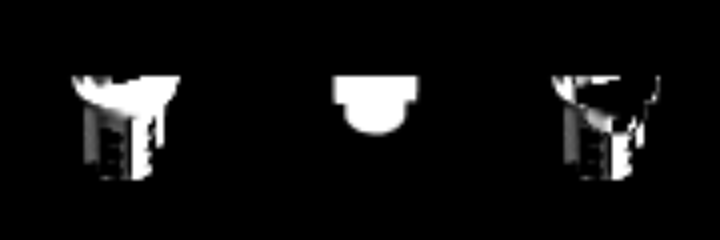

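Shading upset the mask fit, so I'll switch to the edge-gradient score along the model outline, which worked on the pump.

```bash
cat > fit3.py <<'E'
from h import *
def fit(f,z,p0,rng=.006,out=None):
    n="scene";im=cv2.imread(f);o=np.int32(proj(n,[p0[0],p0[1],z+.04])[0])-40
    g=cv2.GaussianBlur(cv2.cvtColor(im,cv2.COLOR_BGR2GRAY).astype(np.float32),(0,0),.8)
    G=np.hypot(cv2.Sobel(g,5,1,0),cv2.Sobel(g,5,0,1));G=np.minimum(G,250)
    k=6;parts=PARTS[:2]+PARTS[3:]
    def cont(p):
        m=np.zeros((80*k,80*k),np.uint8)
        for q in parts:
            cv2.fillConvexPoly(m,cv2.convexHull(np.round((proj(n,place(q,p,z))-o+.5)*k-.5).astype(np.int32)),255)
        c=max(cv2.findContours(m,cv2.RETR_EXTERNAL,cv2.CHAIN_APPROX_NONE)[0],key=len)[:,0].astype(np.float32)
        c=(c+.5)/k-.5+o
        return c[c[:,1]>proj(n,[p[0],p[1],z+.064])[0,1]]
    sc=lambda x,y:float(cv2.remap(G,(c:=cont([x,y,p0[2]]))[:,:1].copy(),c[:,1:].copy(),1).mean())
    R=np.arange(-rng,rng+1e-6,.0005);S=[(sc(p0[0]+a,p0[1]+b),p0[0]+a,p0[1]+b) for a in R for b in R]
    S.sort(reverse=True);b=np.array(S[:5]);w=b.mean(0)
    if out:
        v=cv2.resize(im[o[1]:o[1]+80,o[0]:o[0]+80],(560,560),interpolation=cv2.INTER_CUBIC)
        for u in (cont([w[1],w[2],p0[2]])-o+.5)*7:cv2.circle(v,tuple(np.int32(u)),1,(0,0,255),-1)
        cv2.imwrite(out,v)
    return w.round(4),(sc(p0[0],p0[1]))
if __name__=="__main__":
    print(fit("pics/scene0.png",0,[.6358,-.1835,np.radians(156.4)]))
    print(fit("pics/scene2.png",.125,[.5179,.1102,np.radians(151.2)],out="pics/f3.png"))
E
python3 fit3.py
```

```text
Traceback (most recent call last):
  File "fit3.py", line 23, in <module>
    print(fit("pics/scene0.png",0,[.6358,-.1835,np.radians(156.4)]))
          ~~~^^^^^^^^^^^^^^^^^^^^^^^^^^^^^^^^^^^^^^^^^^^^^^^^^^^^^^
  File "fit3.py", line 15, in fit
    R=np.arange(-rng,rng+1e-6,.0005);S=[(sc(p0[0]+a,p0[1]+b),p0[0]+a,p0[1]+b) for a in R for b in R]
                                         ~~^^^^^^^^^^^^^^^^^
  File "fit3.py", line 14, in <lambda>
    sc=lambda x,y:float(cv2.remap(G,(c:=cont([x,y,p0[2]]))[:,:1].copy(),c[:,1:].copy(),1).mean())
                        ~~~~~~~~~^^^^^^^^^^^^^^^^^^^^^^^^^^^^^^^^^^^^^^^^^^^^^^^^^^^^^^^^
cv2.error: OpenCV(4.12.0) /io/opencv/modules/imgproc/src/imgwarp.cpp:1821: error: (-215:Assertion failed) ((map1.type() == CV_32FC2 || map1.type() == CV_16SC2) && map2.empty()) || (map1.type() == CV_32FC1 && map2.type() == CV_32FC1) in function 'remap'
```

```bash
sed -i 's/return c\[c\[:,1\]>/c=c.astype(np.float32);return c[c[:,1]>/' fit3.py; python3 fit3.py
```

```text
(array([ 2.198119e+02,  6.359000e-01, -1.851000e-01]), 215.79464721679688)
(array([1.976176e+02, 5.127000e-01, 1.073000e-01]), 182.07427978515625)
```

View pics/f3.png

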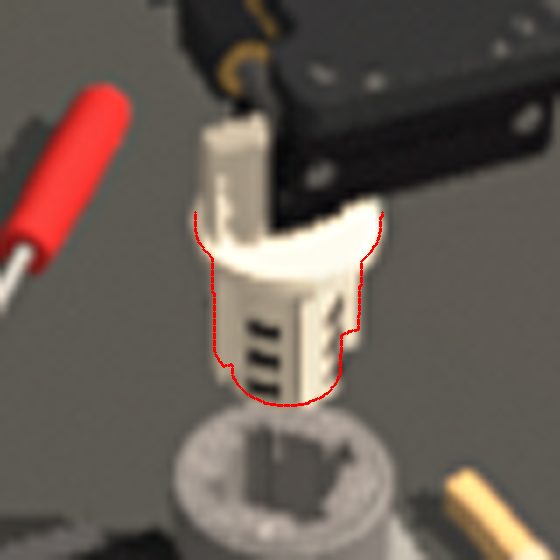

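The fit is dragged off by the foot's low contrast against the rim: the outline at (222,365) sits above the real rib ends at (222,385). I'll discard it. The gripper kinematics agree with the scene camera within about 0.5 mm at the grasp, so I'll aim at the scene-based mouth position and go down by feel.

```bash
python3 -m creep '[[[0.0,0,-1,15,0,0,0],[0.0,0,-1.3,34,0,0,0],[0.0,0,-1.3,36,0,0,0],[0.0,0,-1.3,36,0,0,0],[0.0,0,-1.3,36,0,0,0]]]' 45; python3 d.py .5182 .1111 .150 -29; python3 -m creep '[[[0.0,0,0,2,0,0,0],[0.0,0,0,4,0,0,0],[0.0,0,0,6,0,0,0],[0.0,0,0,8,0,0,0],[0.0,0,0,8,0,0,0]]]'; python3 d.py .5182 .1111 .150 -29
```

```text
time: 5.9
position: [0.5184, 0.1129, 0.1629]
tool_rot: [-3.043, 0.778, -0.001]
ft_force: [-0.2, -0.0, -1.2]
grip_width: 0.13
t 5.9 pos [0.5184 0.1129 0.1629] yaw -28.68 tilt 0.04 F [-0.2 -0.  -1.2] grip 0.13
shift mm [ 0.7  1.7 12.9] turn [-0.    -0.     0.006] q7 [ 0.27  0.14 -0.58  1.81  0.08  1.21 -2.4 ]
time: 6.4
position: [0.5182, 0.1124, 0.1545]
tool_rot: [3.043, -0.778, 0.0]
ft_force: [0.7, -1.6, -1.9]
grip_width: 0.132
t 6.4 pos [0.5182 0.1124 0.1545] yaw -28.69 tilt 0.04 F [ 0.7 -1.6 -1.9] grip 0.132
shift mm [0.7 1.1 4.5] turn [ 0.    -0.     0.005] q7 [ 0.27  0.15 -0.58  1.82  0.09  1.2  -2.41]
```

The foot is now about 4 mm below the rim with no vertical resistance, and a slight side push towards −y. I'll nudge that way and go on.

```bash
python3 -m creep '[[[0.0,0.2,0.5,1,0,0,0],[0.0,0.2,0.6,3,0,0,0],[0.0,0.2,0.6,5,0,0,0],[0.0,0.2,0.6,6,0,0,0],[0.0,0.2,0.6,6,0,0,0]]]'; python3 d.py .5182 .1118 .1484 -29; python3 -m creep '[[[0.0,0,0,1.5,0,0,0],[0.0,0,0,3,0,0,0],[0.0,0,0,4.5,0,0,0],[0.0,0,0,6,0,0,0],[0.0,0,0,6,0,0,0]]]'; python3 d.py .5182 .1118 .1484 -29
```

```text
time: 6.9
position: [0.5179, 0.1118, 0.1482]
tool_rot: [3.043, -0.778, -0.0]
ft_force: [0.8, -0.9, -3.1]
grip_width: 0.132
t 6.9 pos [0.5179 0.1118 0.1482] yaw -28.69 tilt 0.03 F [ 0.8 -0.9 -3.1] grip 0.132
shift mm [ 0.3 -0.1 -0.2] turn [0.001 0.    0.005] q7 [ 0.27  0.16 -0.58  1.83  0.09  1.18 -2.41]
time: 7.4
position: [0.5174, 0.1117, 0.1419]
tool_rot: [3.043, -0.778, -0.002]
ft_force: [-1.0, -2.5, -2.0]
grip_width: 0.136
t 7.4 pos [0.5174 0.1117 0.1419] yaw -28.68 tilt 0.08 F [-1.  -2.5 -2. ] grip 0.136
shift mm [ 0.6 -0.4 -6.5] turn [0.001 0.001 0.006] q7 [ 0.27  0.16 -0.58  1.84  0.1   1.17 -2.41]
```

The ribs are about 4.5 mm into the keyways with no vertical resistance. Continuing down.

```bash
python3 -m creep '[[[0.0,0.4,0.6,3,0,0,0],[0.0,0.4,0.6,7,0,0,0],[0.0,0.4,0.6,11,0,0,0],[0.0,0.4,0.6,15,0,0,0],[0.0,0.4,0.6,15,0,0,0]]]' 50; python3 d.py .5178 .1113 .0984 -29; python3 -m creep '[[[0.0,0,0,4,0,0,0],[0.0,0,0,8,0,0,0],[0.0,0,0,12,0,0,0],[0.0,0,0,15,0,0,0],[0.0,0,0,15,0,0,0]]]'; python3 d.py .5178 .1113 .0984 -29
```

```text
time: 7.9
position: [0.5175, 0.1115, 0.1266]
tool_rot: [3.044, -0.778, -0.002]
ft_force: [-0.4, -1.9, -3.0]
grip_width: 0.135
t 7.9 pos [0.5175 0.1115 0.1266] yaw -28.68 tilt 0.08 F [-0.4 -1.9 -3. ] grip 0.135
shift mm [ 0.4  0.  28.2] turn [0.    0.001 0.006] q7 [ 0.26  0.18 -0.57  1.85  0.11  1.14 -2.42]
time: 8.4
position: [0.5178, 0.1114, 0.1118]
tool_rot: [3.044, -0.778, -0.001]
ft_force: [-0.2, -2.4, -3.4]
grip_width: 0.134
t 8.4 pos [0.5178 0.1114 0.1118] yaw -28.68 tilt 0.04 F [-0.2 -2.4 -3.4] grip 0.134
shift mm [ 0.1  0.  13.4] turn [0.    0.001 0.006] q7 [ 0.26  0.19 -0.57  1.87  0.12  1.11 -2.43]
```

```bash
python3 -m creep '[[[0.0,0.1,0.3,3,0,0,0],[0.0,0.1,0.3,5,0,0,0],[0.0,0.1,0.3,5,0,0,0]]]' 58; python3 -m creep '[[[0.0,0,0,2,0,0,0],[0.0,0,0,4,0,0,0],[0.0,0,0,5,0,0,0],[0.0,0,0,5,0,0,0]]]'; python3 -m creep '[[[0.0,0,0,1,0,0,0],[0.0,0,0,2,0,0,0],[0.0,0,0,2.5,0,0,0],[0.0,0,0,2.5,0,0,0]]]';  python3 d.py .5178 .1113 .0984 -29
```

```text
time: 8.7
position: [0.5181, 0.1113, 0.1077]
tool_rot: [-3.044, 0.778, -0.0]
ft_force: [-1.6, -2.7, 1.1]
grip_width: 0.129
time: 9.1
position: [0.5182, 0.1112, 0.1031]
tool_rot: [3.044, -0.778, 0.001]
ft_force: [-3.4, -3.3, 4.0]
grip_width: 0.132
time: 9.5
position: [0.5182, 0.1112, 0.101]
tool_rot: [3.044, -0.778, 0.001]
ft_force: [-3.4, -2.5, 7.0]
grip_width: 0.128
t 9.5 pos [0.5182 0.1112 0.101 ] yaw -28.68 tilt 0.04 F [-3.4 -2.5  7. ] grip 0.128
shift mm [-0.4  0.1  2.6] turn [-0.    -0.001  0.006] q7 [ 0.26  0.21 -0.57  1.88  0.13  1.09 -2.43]
```

```bash
for i in 1; do python3 -m creep '[[[0.0,0,0,1,0,0,0],[0.0,0,0,1.5,0,0,0],[0.0,0,0,1.5,0,0,0]]]'; python3 -m creep '[[[0.0,0,0,1,0,0,0],[0.0,0,0,1.5,0,0,0],[0.0,0,0,1.5,0,0,0]]]'; done
```

```text
time: 9.8
position: [0.5183, 0.1112, 0.0996]
tool_rot: [3.044, -0.778, 0.001]
ft_force: [-4.0, -2.4, 7.4]
grip_width: 0.134
time: 10.1
position: [0.5183, 0.1112, 0.0984]
tool_rot: [3.043, -0.778, 0.001]
ft_force: [-5.5, -3.0, 9.6]
grip_width: 0.131
```

```bash
python3 -m creep '[[[0.0,0,0,1,0,0,0],[0.0,0,0,1,0,0,0],[0.0,0,0,1,0,0,0]]]'; python3 -m creep '[[[0.0,0,0,1,0,0,0],[0.0,0,0,1,0,0,0],[0.0,0,0,1,0,0,0]]]'
```

```text
time: 10.4
position: [0.5183, 0.1112, 0.0983]
tool_rot: [3.043, -0.778, 0.002]
ft_force: [-6.8, -3.9, 15.2]
grip_width: 0.137
time: 10.7
position: [0.5183, 0.1112, 0.0983]
tool_rot: [3.043, -0.778, 0.002]
ft_force: [-10.2, -4.0, 22.4]
grip_width: 0.138
```

The filter hit a firm stop at z = 0.0983, where 0.0984 was expected for home, and the force rises steeply there. I'll ease the side load a little, settle, and check the picture.

```bash
python3 -m creep '[[[0.0,-0.3,0.3,0,0,0,0],[0.0,-0.3,0.3,0,0,0,0],[0.0,-0.3,0.3,0,0,0,0],[0.0,-0.3,0.3,0,0,0,0]]]'; python3 d.py .5183 .1112 .0983 -28.7; python3 - <<'E'
from h import *
i=ctrl.get_image("scene")[:,:,::-1].copy();cv2.imwrite("pics/scene3.png",i)
u,v=np.int32(proj("scene",[.518,.112,.09])[0]);cv2.imwrite("pics/end.png",cv2.resize(i[v-40:v+40,u-50:u+50],(750,600),interpolation=cv2.INTER_CUBIC))
E
```

```text
time: 11.1
position: [0.5183, 0.1112, 0.0983]
tool_rot: [3.043, -0.778, 0.003]
ft_force: [-8.6, -4.6, 21.7]
grip_width: 0.138
t 11.1 pos [0.5183 0.1112 0.0983] yaw -28.68 tilt 0.12 F [-8.6 -4.6 21.7] grip 0.138
shift mm [-0.  0. -0.] turn [ 0.    -0.002  0.   ] q7 [ 0.26  0.21 -0.57  1.88  0.13  1.09 -2.44]
```

View pics/end.png

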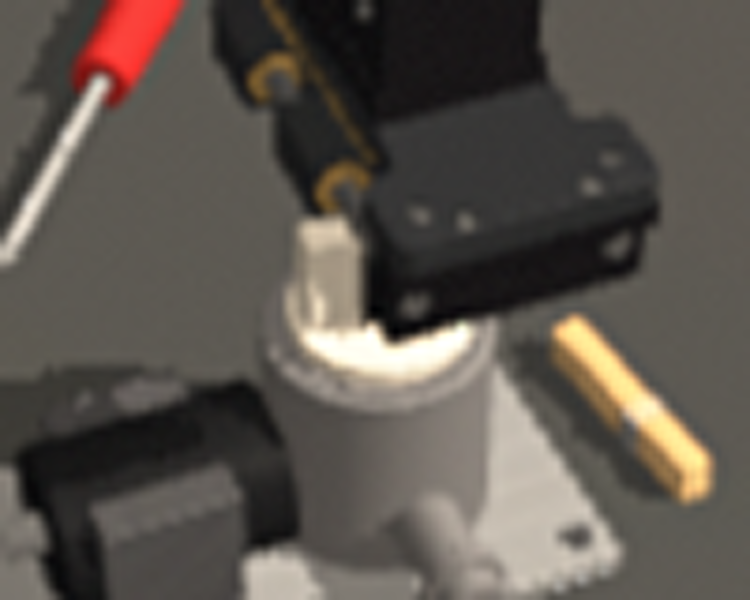

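The flange (around (390,345) in the crop) sits flush inside the rim edge with the bar still in the fingers, and there is no gap. Handing in.

```bash
python3 -c "
from bench import ctrl
print(ctrl.close_job())"
```

```text
the job is handed in; nothing more can be done
None
```

The filter is in the pump's mouth, pressed fully home and still held by the handle bar. I handed the job in at about 11 s; it reports no verdict. I took hold of the bar, lifted it and turned it about 5° to match the keyways, then lowered it by feel.

**Last checks:**
- **Home position:** it reached a firm stop at TCP z = 0.0983 m, where 0.0984 m was expected.
- **Push and grip:** the upward force on the tool was about 22 N, well above the seal's 9 N. The grip opening was 0.138, about 12 mm, so the bar was still in the fingers.
- **Alignment:** the tool was tilted 0.12°, and its yaw was within about 1° of the fitted keyways.
- **Picture:** the last picture shows the flange flush on the rim, and the screwdriver and peg are visible there. I did not measure the loose things again, but nothing touched them on the way.

**Failed or disagreed:**
- **Hanging filter:** two attempts to fit its position from the scene picture failed, and the arm blocked the top camera. I used the gripper's position and force feedback instead.
- **Cameras:** they differed by 1–3 mm. I went with the scene camera, which agreed with the grasp.
- **Side load:** about 10 N remained sideways at the end.

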